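# Fan the glazed sample tiles in their tray

## Robot

A 6-joint arm with a two-finger parallel gripper is mounted at the origin on the work surface. World frame = base frame: x ahead of the robot, y to its left, z up, the work surface at z = 0. Lengths are in mm, angles in rad, forces in N, time in s.
With the tool pointing down it reaches from about 275 to 1000 mm from the base axis. Payload 8.4 kg.
Tool frame: the origin (TCP) lies midway between the tips of the shut fingers; the grasp point (between the pads) lies 19 mm behind it; z points along the fingers, y is the line along which they close (so a half turn about z gives the same grasp; the last joint's range is limited). The gripper opens to 85 mm and grips with 20 to 120 N. Pads are 22 mm wide; open, the fingers measure 114 mm over their backs; the gripper's body (76 mm by 85 mm) begins 54 mm behind the grasp point. The pads swing forward as they close: fully open they stand 13 mm farther back than shut.
Start: joints at [-0.002, 0.353, 1.633, -0, 1.155, -0.002], TCP at [625.002, -0, 231.281] pointing down, gripper open.
Joint ranges: [-2.63, 2.63], [-0.92, 2.1], [0.06, 2.66], [-1.3, 4.44], [0, 2.69], [-3.02, 3.02]. Speed limits (rad/s): [2.22, 2.22, 2.79, 3.14, 3.14, 3.14].

## Interface

Orientations are given as [roll, pitch, yaw] about the fixed x, y, z axes, in that order (R = Rz(yaw) Ry(pitch) Rx(roll)).
In Python, from rig import telemetry, optics, r gives the robot as it stands.
- The arm moves only by the tool play_rows, never from a script. Its arguments are lists of equal length, an entry for each row: "dp": the shift along the tool's x, y, z in units of 40 mm (1.0 is 40 mm), a list of three; "rot": the turn, a rotation vector about the tool's x, y, z in units of 6 degrees (1.0 is 6 degrees), a list of three. In form: {"dp": [[tx, ty, tz], ...], "rot": [[ax, ay, az], ...]}. A call has 1 to 5 rows; each row is the pose to reach, as a shift and turn from the pose commanded when the call began, along the tool's axes at that moment; what a row does not reach only later rows make up. A row lasts 1/12 s, in which the tool goes at most 41.7 mm and 7.16 degrees, less where a joint would pass 70% of its speed; a pose out of reach is approached as far as the arm can. A call with a gripper value outside its range is refused whole. "fingers" is the opening, from 0 (shut) to 1 (fully open), set as the call begins (left out, the last holds). The fingers move at their own pace and stop on an object; "grip_force" is the grip in N (left out, the last holds). Time passes only in rows, so rows that repeat a pose let the fingers close. It gives the time, the measured TCP pose, the force, the opening and the grip force at its end, in the units of the state.
- telemetry.sense(): the state, without advancing time (a new reading comes with each control period).
- optics.grab_frame(name): name is "scene" or "side" or "wrist"; returns a dict with "color" (400x640x3 uint8, red, green, blue), "mtx" (3x3 intrinsics, pixels), "R" (3x3) and "t" (3): a world point X has camera coordinates R X + t; the wrist camera has in their place "mount" (4x4, takes a point from camera to tool coordinates, whose origin is the TCP and whose axes are the flange's). Camera axes: x right, y down, z forward; pixel columns grow to the right and rows downward; lengths in mm; the calibration is good to about 2 mm. The wrist camera is an equidistant fisheye: a pixel r from the principal point sees the ray r / f radians off the axis. A picture is of the moment at which its call begins: read the wrist's pose just before it. There is no depth.
- r.sign_off(): hands the job in; it is judged then, once.
The state is a dict: "clock": time; "qpos": joint angles; "qvel": joint speeds; "joint_efforts": joint torques, N m; "eef_pos": TCP position; "tcp_rot": TCP orientation; "contact_force": force on the tool from outside, world axes, zero at the start; "wrist_torque": the same for the moment, N m; "opening": opening from 0.0 (shut) to 1.0 (fully open); "grasp_force": force on a finger pad.
Only numpy, scipy, OpenCV 4.12 (cv2) and the standard library are available. Lean on these libraries where they do the work, as an engineer would, in place of code of your own. Each camera call takes 0.05 s, during which the arm holds its last target. There are 200 camera calls.

## Task

Fan the four blue sample tiles from the kiln shelf into the wooden tray as one overlapping row, glaze up, square to the tray and along its middle: the largest first with its end just up on the dark rest bar and its other end on the tray floor, then the next sizes in turn, each leaning back on the one before with its lower end on the tray floor, about three and a half centimetres further along. Lay them down gently, and leave the props, pots, jar and brush where they are.

Things in the scene. Friction and masses are not known exactly. Their poses are not given: they have to be found in the camera images.
- tile1: The largest of the four glazed sample tiles: a flat rectangle 94 mm long (its x) by 54 mm wide (its y) by 8 mm thick, dark blue glaze on top with a 3 mm bare clay margin, both ends alike. Origin at the centre of its underside, z up out of the glaze. About 89 g.
- tile2: The second largest of the four glazed sample tiles: a flat rectangle 82 mm long (its x) by 50 mm wide (its y) by 8 mm thick, dark blue glaze on top with a 3 mm bare clay margin, both ends alike. Origin at the centre of its underside, z up out of the glaze. About 72 g.
- tile3: The third largest of the four glazed sample tiles: a flat rectangle 70 mm long (its x) by 46 mm wide (its y) by 8 mm thick, dark blue glaze on top with a 3 mm bare clay margin, both ends alike. Origin at the centre of its underside, z up out of the glaze. About 57 g.
- tile4: The smallest of the four glazed sample tiles: a flat rectangle 58 mm long (its x) by 42 mm wide (its y) by 8 mm thick, dark blue glaze on top with a 3 mm bare clay margin, both ends alike. Origin at the centre of its underside, z up out of the glaze. About 43 g.
- tray: Shallow wooden fan tray, fixed, 260 mm long (its x) by 130 mm wide (its y); origin under its centre at table level. Floor top 6 mm above the table. Lips 6 mm thick, 14 mm above the table, on the long sides and +x end; the -x end board is 26 mm high. A 50 mm wide cork strip marks the middle line (y = 0). The row runs from the rest bar near the -x end towards +x.
- tray_bar (a point): Middle of the upper +x edge of the tray's dark rest bar, at tray x = -93, y = 0, 25 mm above the table (19 above the tray floor). The bar is 12 mm wide (tray x -105 to -93) and runs across the tray from y = -50 to +50 mm. Axes as the tray's.
- shelf: Flat kiln shelf slab lying fixed on the table, 300 x 300 mm, top 20 mm above the table; origin at the centre of its underside. The tiles start on it, glaze up, at any yaw, at four places on a 136 mm square grid, in any order.
- prop_round: Bystander: round firebrick kiln prop standing amid the tiles on the shelf, 32 mm diameter, 55 mm high, origin at the centre of its foot.
- prop_square: Bystander: square firebrick kiln prop near one edge of the shelf, 30 x 30 x 45 mm high, origin at the centre of its foot.
- cup: Bystander: small dark glazed cup-shaped piece near the opposite edge of the shelf, 38 mm wide, 33 mm high, origin at the centre of its foot.
- jar: Bystander: grey jar with a white cap on the table beside the tray, 50 mm diameter, 65 mm high, origin at the centre of its foot.
- dome: Bystander: dark glazed domed piece on the table beside the tray, 64 mm diameter, 26 mm high, origin at the centre of its foot.
- brush: Bystander: glaze brush 160 mm long lying along its x on the table beside the tray's other long side.
Things that resemble listed ones, but are neither listed nor needed, are in the scene too. Leave any pink or yellow look-alike of the tile4 alone.

How it is judged:
By the outcome, as a careful person would: the job done as asked, in the order asked, and still so for the second after the job is handed in, with the robot touching nothing.
It also fails if it takes over 72 s, if anything falls off the work surface, if the arm or the gripper's body presses on something with over 40 N, if the wrist force passes 120 N, or if a joint passes its speed limit or range.

## Working session

There is one attempt and no reset: what is moved stays moved. The work goes in short steps, Python scripts to look and compute and a tool call to move; the robot and the scene stay as the last step left them, time stands still between calls to the robot, and variables do not carry over. Pictures are saved under pics/ and viewed, at most 10 in all, crops included, and the job is handed in when it is done.

Besides the shell and the picture viewer there is one more tool, called as a command line: name --argument value ..., lists and objects as JSON in quotes. play_rows: Moves the arm, as the interface text tells. Its arguments: {"type":"object","properties":{"dp":{"type":"array"},"rot":{"type":"array"},"fingers":{"type":"number"},"grip_force":{"type":"number"}},"required":["dp","rot"]}

```bash
mkdir -p pics; ls; python3 - <<'E'
from rig import telemetry, optics, r
import cv2,pickle
print(telemetry.sense())
d={}
for n in ("scene","side","wrist"):
    f=optics.grab_frame(n); d[n]=f
    cv2.imwrite(f"pics/{n}0.png",f["color"][:,:,::-1])
    print(n,{k:v for k,v in f.items() if k!="color"})
pickle.dump(d,open("f0.pkl","wb"))
E
```

```text
pics
{'clock': 0.0, 'qpos': array([-2.40241370e-03,  3.53673758e-01,  1.63414699e+00, -5.02339865e-06,
        1.15519207e+00, -2.38318659e-03]), 'qvel': array([ 0.00021904, -0.00060777, -0.00040926,  0.00083269,  0.00080931,
        0.00076601]), 'joint_efforts': array([-2.03471049e-03, -6.05236173e+01, -3.42063046e+01, -2.62302356e-04,
        9.48130677e-03,  3.61521288e-06]), 'eef_pos': array([ 6.24517231e+02, -1.92228695e-03,  2.30540183e+02]), 'tcp_rot': array([-3.14017248e+00,  1.20835335e-06,  1.57077913e+00]), 'contact_force': array([ 0.51766127, -0.76206214, -0.31645097]), 'wrist_torque': array([ 0.01739738, -0.03330145,  0.01004891]), 'grasp_force': 0.0, 'opening': 1.0021460728055696}
scene {'mtx': array([[454.62646366,   0.        , 321.87517507],
       [  0.        , 454.62646366, 194.39407818],
       [  0.        ,   0.        ,   1.        ]]), 'R': array([[ 0.53058854,  0.84735524,  0.02156122],
       [ 0.4988753 , -0.29161387, -0.81614018],
       [-0.68527311,  0.44379099, -0.57745158]]), 't': array([-249.34170943, -241.44510923, 1528.0906871 ])}
side {'mtx': arr
[... 181 characters left out ...]
43648385,  0.01124573],
       [-0.30590366, -0.64846132, -0.69708024],
       [ 0.31155669,  0.62368242, -0.71690492]]), 't': array([-527.07051218,  179.97816227,  880.99614601])}
wrist {'mtx': array([[309.70691629,   0.        , 323.06913207],
       [  0.        , 309.70691629, 195.7242776 ],
       [  0.        ,   0.        ,   1.        ]]), 'mount': array([[ 4.25591691e-04, -9.58493037e-01, -2.85115620e-01,
         7.24293683e+01],
       [ 9.99998851e-01, -6.83917019e-06,  1.51568861e-03,
         2.18171505e-01],
       [-1.45472694e-03, -2.85115938e-01,  9.58491933e-01,
        -1.43007299e+02],
       [ 0.00000000e+00,  0.00000000e+00,  0.00000000e+00,
         1.00000000e+00]])}
```

View pics/scene0.png

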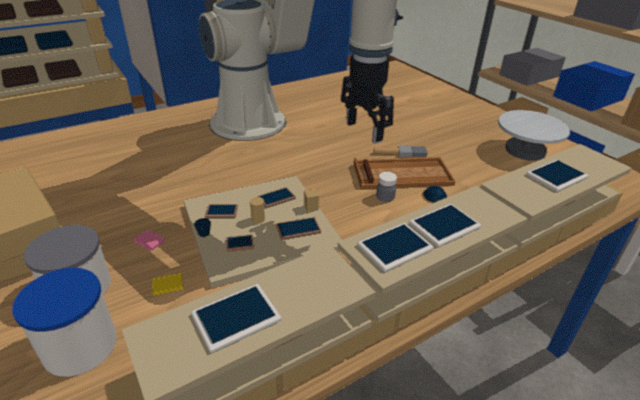

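View pics/side0.png

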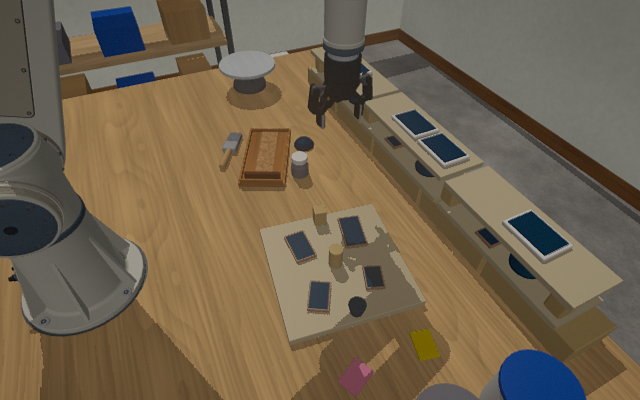

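View pics/wrist0.png

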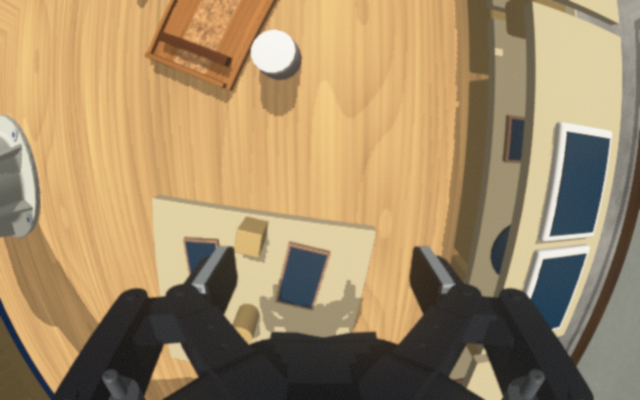

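```bash
cat > h.py <<'E'
import numpy as np, cv2
from scipy.spatial.transform import Rotation as Ro
def rpy(a): return Ro.from_euler('xyz',a).as_matrix()
def plane(f,uv,z):
    "pinhole pixel -> world point at height z"
    uv=np.atleast_2d(uv).astype(float)
    d=np.c_[uv,np.ones(len(uv))]@np.linalg.inv(f["mtx"]).T@f["R"]
    c=-f["R"].T@f["t"]
    return c+d*((z-c[2])/d[:,2])[:,None]
def wplane(f,pose,uv,z):
    "wrist fisheye pixel -> world at height z; pose=(pos,rpy)"
    uv=np.atleast_2d(uv).astype(float); K=f["mtx"]
    p=(uv-K[:2,2])/K[0,0]; r=np.linalg.norm(p,axis=1)+1e-12
    d=np.c_[p*(np.sin(r)/r)[:,None],np.cos(r)]
    R=rpy(pose[1])@f["mount"][:3,:3]; c=rpy(pose[1])@f["mount"][:3,3]+pose[0]
    d=d@R.T
    return c+d*((z-c[2])/d[:,2])[:,None]
def blues(img,lo,hi=1e9,region=None):
    a=img.astype(int); m=((a[:,:,2]>a[:,:,0]+12)&(a[:,:,2]>25)&(a.sum(2)<330)).astype('uint8')
    if region is not None:
        k=np.zeros_like(m); cv2.fillPoly(k,[np.array(region)],1); m*=k
    cs,_=cv2.findContours(m,cv2.RETR_EXTERNAL,cv2.CHAIN_APPROX_NONE)
    return [c[:,0,:] for c in cs if lo<cv2.contourArea(c)<hi]
E
python3 - <<'E'
from h import *; import pickle
d=pickle.load(open("f0.pkl","rb"))
for n,reg in (("side",[(262,228),(375,205),(425,305),(292,342)]),("scene",[(183,195),(298,177),(350,255),(212,280)])):
    f=d[n]
    for c in blues(f["color"],30,region=reg):
        P=plane(f,c,28)[:,:2]; (cx,cy),(w,h),a=cv2.minAreaRect(P.astype('float32'))
        print(n,c.mean(0).round(),round(cx),round(cy),round(w),round(h),round(a))
print("tray side",plane(d["side"],[(248,129),(291,130),(287,187),(240,184)],14).round())
print("shelf side",plane(d["side"],[(262,233),(373,206),(424,302),(292,342)],20).round())
E
```

```text
side [319. 295.] 444 -269 60 38 60
side [299. 245.] 461 -130 72 41 90
side [352. 230.] 593 -143 82 44 76
scene [239. 241.] 573 -278 49 30 68
scene [298. 227.] 593 -142 84 44 76
scene [203. 227.] 486 -332 31 62 69
scene [221. 209.] 443 -268 60 32 60
scene [276. 196.] 460 -129 71 38 88
tray side [[502. 381.  14.]
 [625. 318.  14.]
 [513.  79.  14.]
 [400. 145.  14.]]
shelf side [[ 395.  -51.   20.]
 [ 686.  -89.   20.]
 [ 640. -376.   20.]
 [ 355. -336.   20.]]
```

```bash
cat >> h.py <<'E'
from rig import telemetry, optics
def Rt(yaw,tilt=0):
    "tool down, tool x at yaw (deg); tilt>0 lowers the tool-x end of the held tile"
    x=np.r_[np.cos(np.radians(yaw)),np.sin(np.radians(yaw)),0]
    R=np.c_[x,np.cross([0,0,-1],x),[0,0,-1]]
    return R@Ro.from_euler('y',-tilt,degrees=True).as_matrix()
def go(p,R,frm=None):
    if frm is None:
        s=telemetry.sense(); p0,R0=s["eef_pos"],rpy(s["tcp_rot"])
    else: p0,R0=frm
    dp=R0.T@(np.array(p)-p0); rv=Ro.from_matrix(R0.T@R).as_rotvec(degrees=True)
    print("dp",(dp/40).round(3),"rot",(rv/6).round(3),"rows>=",round(max(np.linalg.norm(dp)/41.7,np.linalg.norm(rv)/7.16),1))
    return np.array(p),R
E
python3 - <<'E'
from h import *
print(Rt(0,10)[:,0], Rt(0,10)[:,2])
go((491,187,300),Rt(66))
E
```

```text
[ 0.98480775  0.         -0.17364818] [-0.17364818  0.         -0.98480775]
dp [ 4.675 -3.344 -1.727] rot [-9.e-03  2.e-03  4.e+00] rows>= 5.8
```

play_rows --dp '[[4.67, -3.34, -1.73], [4.67, -3.34, -1.73], [4.67, -3.34, -1.73], [4.67, -3.34, -1.73], [4.67, -3.34, -1.73]]' --rot '[[0, 0, 4], [0, 0, 4], [0, 0, 4], [0, 0, 4], [0, 0, 4]]'

```text
clock: 0.57
eef_pos: [508.0, 162.7, 291.4]
tcp_rot: [-3.141, 0.0, 1.148]
contact_force: [1.3, 0.9, -0.4]
opening: 0.996
grasp_force: 0.0
```

play_rows --dp '[[0, 0, 0], [0, 0, 0], [0, 0, 0]]' --rot '[[0, 0, 0], [0, 0, 0], [0, 0, 0]]'

```text
clock: 0.82
eef_pos: [509.4, 161.6, 291.1]
tcp_rot: [3.141, 0.0, 1.153]
contact_force: [0.8, 0.2, -0.2]
opening: 0.996
grasp_force: 0.0
```

```bash
python3 - <<'E'
from h import *; import pickle
s=telemetry.sense(); f=optics.grab_frame("wrist")
pickle.dump((f,(s["eef_pos"],s["tcp_rot"])),open("tray.pkl","wb"))
cv2.imwrite("pics/tray.png",f["color"][:,:,::-1])
E
```

```text
(no output)
```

View pics/tray.png

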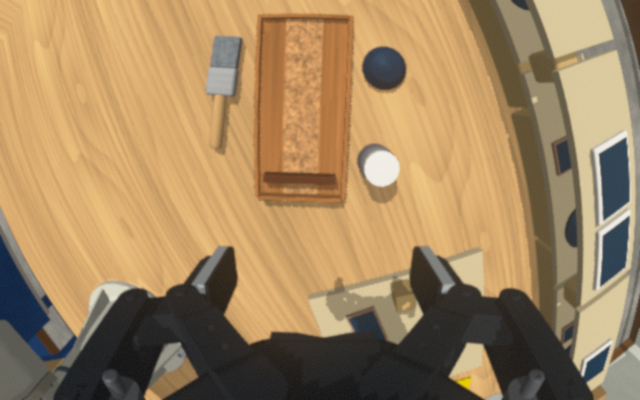

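```bash
python3 - <<'E'
import cv2
i=cv2.imread("pics/tray.png")[5:213,245:365]
cv2.imwrite("pics/trayc.png",cv2.resize(i,None,fx=2.8,fy=2.8,interpolation=cv2.INTER_CUBIC))
E
```

```text
(no output)
```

View pics/trayc.png

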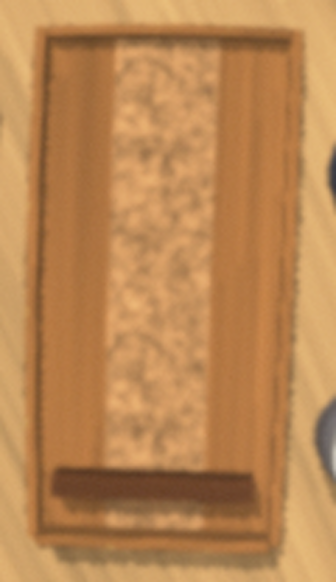

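```bash
cat > t.py <<'E'
from h import *; import pickle
from scipy.optimize import least_squares
f,pose=pickle.load(open("tray.pkl","rb"))
# crop px, tray model xyz (nan=unknown)
n=np.nan
O=[(114,45,n,25,6),(104,465,n,25,6),(219,45,n,-25,6),(209,465,n,-25,6),(55,468,-93,n,6),(252,473,-93,n,6),
(37,28,130,65,14),(304,32,130,-65,14),(27,543,-130,65,26),(278,552,-130,-65,26),(55,468,n,50,6),(252,473,n,-50,6)]
O=np.array(O); uv=O[:,:2]/2.8+[245-.3,5-.3]
W=np.array([wplane(f,pose,a,z)[0] for a,z in zip(uv,O[:,4])])
def res(p):
    c,s=np.cos(p[2]),np.sin(p[2]); d=W[:,:2]-p[:2]
    l=np.c_[d@[c,s],d@[-s,c]]
    e=l-O[:,2:4]; return e[~np.isnan(e)]
q=least_squares(res,[510,231,1.15],loss="soft_l1"); print(q.x,np.degrees(q.x[2])); print(res(q.x).round(1))
E
python3 t.py
```

```text
[512.6541516  239.6963772    1.11544477] 63.91027749806458
[ 1.5  0.4  0.2 -2.9 -0.7  0.1 -0.8 -1.2 -0.9 -0.3  2.  -3.2  2.1  1.5
  0.7  0.3]
```

```bash
python3 - <<'E'
from h import *
go((590,-145,170),Rt(76))
E
```

```text
dp [-6.17   4.948  3.022] rot [-1.000e-03  6.000e-03 -1.667e+00] rows>= 8.1
```

play_rows --dp '[[-3.08, 2.47, 1.0], [-3.08, 2.47, 1.0], [-3.08, 2.47, 1.0], [-3.08, 2.47, 1.0], [-3.08, 2.47, 1.0]]' --rot '[[0, 0, 0], [0, 0, 0], [0, 0, 0], [0, 0, 0], [0, 0, 0]]'

```text
clock: 1.28
eef_pos: [549.9, 2.1, 248.5]
tcp_rot: [-3.14, 0.004, 1.147]
contact_force: [-0.9, -0.2, 0.1]
opening: 1.0
grasp_force: 0.0
```

play_rows --dp '[[-3.08, 2.47, 2.0], [-3.08, 2.47, 2.0], [-3.08, 2.47, 2.0], [-3.08, 2.47, 2.0], [-3.08, 2.47, 2.0]]' --rot '[[0, 0, -1.67], [0, 0, -1.67], [0, 0, -1.67], [0, 0, -1.67], [0, 0, -1.67]]'

```text
clock: 1.7
eef_pos: [588.9, -149.3, 167.5]
tcp_rot: [-3.138, 0.001, 1.323]
contact_force: [-0.9, -0.2, 0.4]
opening: 1.002
grasp_force: 0.0
```

play_rows --dp '[[0, 0, 0], [0, 0, 0], [0, 0, 0]]' --rot '[[0, 0, 0], [0, 0, 0], [0, 0, 0]]'

```text
clock: 1.95
eef_pos: [589.5, -143.6, 171.3]
tcp_rot: [-3.141, -0.0, 1.326]
contact_force: [-0.2, 0.4, 1.1]
opening: 0.999
grasp_force: 0.0
```

```bash
cat >> h.py <<'E'
import pickle
def look(name):
    "wrist picture; blue glazes at z=28: centre, size, yaw of the long side"
    s=telemetry.sense(); f=optics.grab_frame("wrist"); pose=(s["eef_pos"],s["tcp_rot"])
    pickle.dump((f,pose),open(name+".pkl","wb")); cv2.imwrite(f"pics/{name}.png",f["color"][:,:,::-1])
    print("tcp",pose[0].round(1),pose[1].round(3),"open",round(s["opening"],3))
    for c in blues(f["color"],600):
        P=wplane(f,pose,c,28)[:,:2]; (x,y),(w,h),a=cv2.minAreaRect(P.astype('float32'))
        if w<h: a+=90
        if max(w,h)<100 and 30<min(w,h): print(c.mean(0).round(),"c",round(x,1),round(y,1),"size",round(max(w,h),1),round(min(w,h),1),"yaw",round(a,1))
E
python3 -c "
from h import *
look('t1')"
```

```text
tcp [ 589.5 -143.6  171.3] [-3.141 -0.     1.326] open 0.999
[340. 299.] c 575.3 -278.7 size 47.3 33.0 yaw 69.0
[200. 200.] c 463.1 -130.5 size 73.3 41.2 yaw 88.8
[329. 179.] c 596.0 -143.4 size 85.2 45.5 yaw 75.2
[572.  73.] c 899.4 -80.5 size 86.2 41.3 yaw 88.7
```

View pics/t1.png

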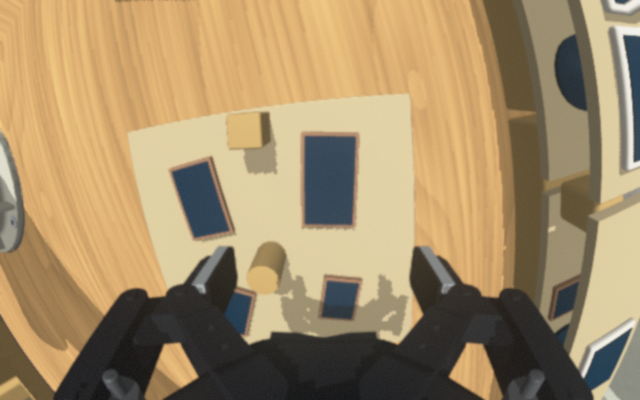

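```bash
python3 - <<'E'
from h import *
go((595.5,-143.3,18),Rt(75.4))
E
```

```text
dp [0.029 0.14  3.842] rot [ 0.003 -0.003  0.106] rows>= 3.7
```

play_rows --dp '[[0.03, 0.14, 1.0], [0.03, 0.14, 2.0], [0.03, 0.14, 2.9], [0.03, 0.14, 3.5], [0.03, 0.14, 3.84]]' --rot '[[0, 0, 0.1], [0, 0, 0.1], [0, 0, 0.1], [0, 0, 0.1], [0, 0, 0.1]]' --fingers 0.85

```text
clock: 2.42
eef_pos: [594.0, -142.3, 15.3]
tcp_rot: [-3.139, -0.0, 1.318]
contact_force: [-1.3, 0.3, -0.5]
opening: 0.852
grasp_force: 0.0
```

play_rows --dp '[[0, 0, 0], [0, 0, 0], [0, 0, 0], [0, 0, 0], [0, 0, 0]]' --rot '[[0, 0, 0], [0, 0, 0], [0, 0, 0], [0, 0, 0], [0, 0, 0]]' --fingers 0.5 --grip_force 30

```text
clock: 2.83
eef_pos: [596.6, -144.2, 19.3]
tcp_rot: [3.139, -0.0, 1.316]
contact_force: [-0.3, 0.7, -1.3]
opening: 0.622
grasp_force: 33.1
```

play_rows --dp '[[0, 0, 0], [0, 0, 0], [0, 0, 0]]' --rot '[[0, 0, 0], [0, 0, 0], [0, 0, 0]]'

```text
clock: 3.08
eef_pos: [595.6, -144.1, 18.0]
tcp_rot: [3.141, -0.0, 1.316]
contact_force: [0.1, 0.8, -0.3]
opening: 0.615
grasp_force: 33.1
```

```bash
cat >> h.py <<'E'
TR=(512.65,239.7,63.9)
def place(L,xl,tilt,ox,oz,lift,oy=0,TR=TR,frm=None):
    "TCP target: tile lower end at tray x=xl; tile origin at tool (ox,oy,oz)"
    c,s=np.cos(np.radians(TR[2])),np.sin(np.radians(TR[2])); t=np.radians(tilt)
    xt=xl-L/2*np.cos(t); z=6+L/2*np.sin(t)+lift
    R=Rt(TR[2],tilt); o=np.r_[TR[0]+c*xt,TR[1]+s*xt,z]
    return go(o-R@[ox,oy,oz],R,frm)
E
python3 - <<'E'
from h import *
s=telemetry.sense();p0,R0=s["eef_pos"],rpy(s["tcp_rot"])
q=go(p0+[0,0,100],R0)
q=go([570,-20,150],Rt(70),q)
q=place(94,-7.1,0,0.8,-2,100,frm=q); print(q[0])
E
```

```text
dp [ 0.0e+00  1.0e-03 -2.5e+00] rot [0. 0. 0.] rows>= 2.4
dp [ 2.841 -1.4   -0.801] rot [ 0.005 -0.     0.902] rows>= 3.1
dp [ 4.246 -3.714  1.15 ] rot [0.    0.    1.017] rows>= 5.5
[488.49733957 190.39828609 104.        ]
```

play_rows --dp '[[0, 0, -0.3], [0, 0, -1.0], [0, 0, -1.8], [0, 0, -2.5]]' --rot '[[0, 0, 0], [0, 0, 0], [0, 0, 0], [0, 0, 0]]'

```text
clock: 3.42
eef_pos: [595.3, -144.0, 119.7]
tcp_rot: [-3.142, -0.0, 1.316]
contact_force: [0.4, -0.7, -0.3]
opening: 0.617
grasp_force: 33.1
```

play_rows --dp '[[0.8, -0.4, -0.2], [1.6, -0.8, -0.5], [2.3, -1.1, -0.8], [2.84, -1.4, -0.8]]' --rot '[[0, 0, 0.2], [0, 0, 0.5], [0, 0, 0.9], [0, 0, 0.9]]'

```text
clock: 3.75
eef_pos: [570.9, -18.2, 152.9]
tcp_rot: [3.138, -0.002, 1.219]
contact_force: [1.1, 0.1, -0.4]
opening: 0.62
grasp_force: 33.1
```

play_rows --dp '[[0.75, -0.7, 0], [1.4, -1.3, 0], [2.1, -1.9, 0], [2.8, -2.5, 0], [3.4, -3, 0.2]]' --rot '[[0, 0, 0], [0, 0, 0], [0, 0, 0], [0, 0, 0], [0, 0, 0]]'

```text
clock: 4.17
eef_pos: [503.3, 151.0, 143.6]
tcp_rot: [3.139, -0.002, 1.222]
contact_force: [0.7, 0.4, -0.3]
opening: 0.619
grasp_force: 33.1
```

play_rows --dp '[[0.5, -0.4, 0.4], [0.85, -0.7, 0.8], [0.85, -0.7, 0.95], [0.85, -0.7, 0.95], [0.85, -0.7, 0.95]]' --rot '[[0, 0, 0.5], [0, 0, 1.0], [0, 0, 1.0], [0, 0, 1.0], [0, 0, 1.0]]'

```text
clock: 4.58
eef_pos: [489.0, 190.0, 104.1]
tcp_rot: [3.141, 0.0, 1.119]
contact_force: [1.0, -0.5, 0.4]
opening: 0.62
grasp_force: 33.0
```

```bash
python3 - <<'E'
from h import *
look('tr2'); i=cv2.imread('pics/tr2.png')[0:250,200:450]
cv2.imwrite("pics/tr2c.png",cv2.resize(i,None,fx=2.4,fy=2.4,interpolation=cv2.INTER_CUBIC))
place(94,-7.1,0,0.8,-2,100)
E
```

```text
tcp [489.  190.  104.1] [3.141 0.    1.119] open 0.62
[458.  56.] c 632.6 250.7 size 48.8 40.9 yaw 115.3
dp [ 0.002 -0.028  0.009] rot [ 0.006 -0.004  0.025] rows>= 0.0
```

View pics/tr2c.png

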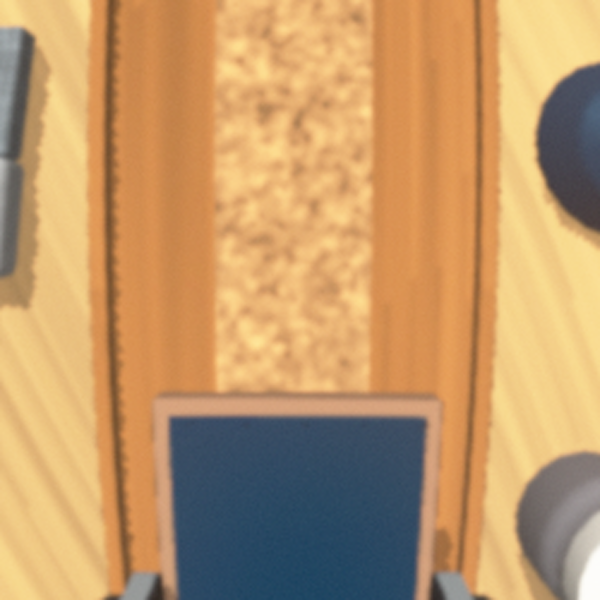

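```bash
python3 - <<'E'
from h import *
q=place(94,-7.1,12.47,0.8,-2,30)
q=place(94,-7.1,12.47,0.8,-2,3,frm=q)
q=place(94,-7.1,12.47,0.8,-2,0,frm=q)
E
```

```text
dp [ 0.018 -0.029  1.5  ] rot [ 0.009 -2.082  0.024] rows>= 1.7
dp [0.146 0.    0.659] rot [0. 0. 0.] rows>= 0.6
dp [0.016 0.    0.073] rot [0. 0. 0.] rows>= 0.1
```

play_rows --dp '[[0.02, -0.03, 0.4], [0.02, -0.03, 0.9], [0.02, -0.03, 1.5], [0.02, -0.03, 1.5], [0.02, -0.03, 1.5]]' --rot '[[0, -0.6, 0], [0, -1.3, 0], [0, -2.08, 0.02], [0, -2.08, 0.02], [0, -2.08, 0.02]]'

```text
clock: 5.05
eef_pos: [488.1, 191.4, 42.9]
tcp_rot: [-3.14, 0.218, 1.116]
contact_force: [0.6, 0.2, -0.3]
opening: 0.616
grasp_force: 33.1
```

play_rows --dp '[[0.04, 0, 0.16], [0.07, 0, 0.33], [0.11, 0, 0.5], [0.14, 0, 0.62], [0.14, 0, 0.62]]' --rot '[[0, 0, 0], [0, 0, 0], [0, 0, 0], [0, 0, 0], [0, 0, 0]]'

```text
clock: 5.47
eef_pos: [487.7, 191.2, 17.7]
tcp_rot: [-3.141, 0.218, 1.115]
contact_force: [-0.1, -0.3, -0.8]
opening: 0.622
grasp_force: 33.1
```

```bash
python3 - <<'E'
from h import *
print(telemetry.sense()["contact_force"],telemetry.sense()["eef_pos"])
q=place(94,-7.1,12.47,0.8,-2,0)
E
```

```text
[-0.06239253 -0.26720599 -0.84338124] [487.7086391  191.18762643  17.72094875]
dp [0.026 0.026 0.08 ] rot [-0.003  0.003 -0.004] rows>= 0.1
```

Descend in small steps, watching the force.

play_rows --dp '[[0.01, 0.02, 0.02], [0.01, 0.02, 0.04], [0.02, 0.02, 0.06], [0.02, 0.02, 0.06]]' --rot '[[0, 0, 0], [0, 0, 0], [0, 0, 0], [0, 0, 0]]'

```text
clock: 5.8
eef_pos: [489.1, 191.7, 15.7]
tcp_rot: [3.141, 0.218, 1.115]
contact_force: [0.7, -0.9, -1.1]
opening: 0.619
grasp_force: 33.1
```

play_rows --dp '[[0.005, 0, 0.02], [0.005, 0, 0.025], [0.005, 0, 0.025], [0.005, 0, 0.025]]' --rot '[[0, 0, 0], [0, 0, 0], [0, 0, 0], [0, 0, 0]]'

```text
clock: 6.13
eef_pos: [489.0, 191.6, 14.6]
tcp_rot: [3.141, 0.218, 1.115]
contact_force: [-0.3, -0.1, -0.9]
opening: 0.619
grasp_force: 33.1
```

play_rows --dp '[[0.005, 0, 0.012], [0.005, 0, 0.025], [0.005, 0, 0.025], [0.005, 0, 0.025]]' --rot '[[0, 0, 0], [0, 0, 0], [0, 0, 0], [0, 0, 0]]'

```text
clock: 6.47
eef_pos: [489.1, 191.7, 13.9]
tcp_rot: [3.141, 0.218, 1.115]
contact_force: [-1.1, 0.3, 5.3]
opening: 0.623
grasp_force: 33.6
```

play_rows --dp '[[0.005, 0, 0.012], [0.005, 0, 0.02], [0.005, 0, 0.02], [0.005, 0, 0.02]]' --rot '[[0, 0, 0], [0, 0, 0], [0, 0, 0], [0, 0, 0]]'

```text
clock: 6.8
eef_pos: [489.1, 191.7, 13.8]
tcp_rot: [3.141, 0.218, 1.115]
contact_force: [-2.4, 0.3, 14.5]
opening: 0.62
grasp_force: 34.5
```

play_rows --dp '[[0, 0, -0.015], [0, 0, -0.015], [0, 0, -0.015]]' --rot '[[0, 0, 0], [0, 0, 0], [0, 0, 0]]'

```text
clock: 7.05
eef_pos: [489.1, 191.7, 13.9]
tcp_rot: [3.141, 0.218, 1.115]
contact_force: [-2.1, 1.3, 8.7]
opening: 0.62
grasp_force: 34.0
```

play_rows --dp '[[0, 0, 0], [0, 0, 0], [0, 0, 0]]' --rot '[[0, 0, 0], [0, 0, 0], [0, 0, 0]]' --fingers 0.66

```text
clock: 7.3
eef_pos: [489.0, 191.7, 13.2]
tcp_rot: [3.141, 0.218, 1.115]
contact_force: [-0.1, 0.1, 0.1]
opening: 0.659
grasp_force: 0.0
```

play_rows --dp '[[0, 0, -0.04], [0, 0, -0.4], [0, 0, -1.0], [0, 0, -1.8], [0, 0, -2.5]]' --rot '[[0, 0, 0], [0, 0, 0], [0, 0, 0], [0, 0, 0], [0, 0, 0]]' --fingers 0.75

```text
clock: 7.72
eef_pos: [498.3, 211.2, 112.1]
tcp_rot: [-3.141, 0.218, 1.115]
contact_force: [0.5, 0.2, 0.3]
opening: 0.75
grasp_force: 0.0
```

```bash
python3 - <<'E'
from h import *
look('p1')
f,pose=pickle.load(open('p1.pkl','rb'))
a=f["color"]; f2=optics.grab_frame("side")["color"]
x=cv2.resize(a[60:300,200:450],None,fx=2,fy=2); y=cv2.resize(f2[110:200,225:325],(300,270),interpolation=cv2.INTER_CUBIC)
o=np.zeros((480,800,3),'uint8'); o[:480,:500]=x; o[:270,500:]=y
cv2.imwrite('pics/p1c.png',o[:,:,::-1])
E
```

```text
tcp [498.3 211.2 112.1] [-3.141  0.218  1.115] open 0.75
[323. 196.] c 490.8 193.9 size 92.7 46.6 yaw 63.6
[466.  59.] c 633.6 253.5 size 52.1 43.1 yaw 119.0
```

View pics/p1c.png

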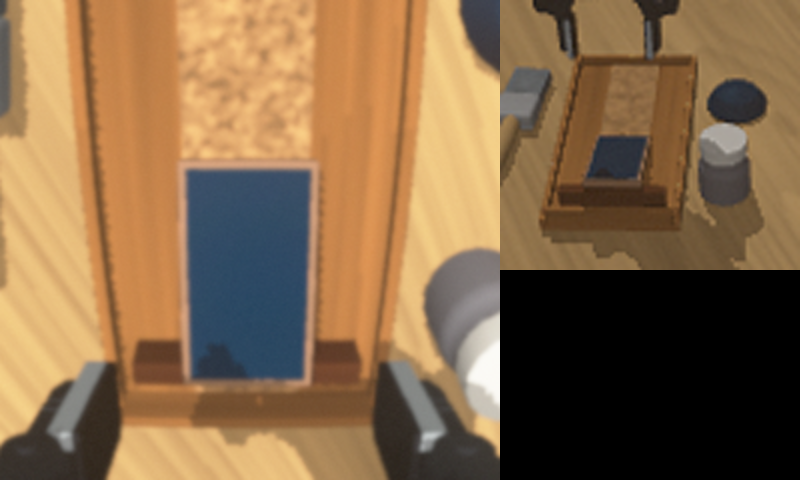

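```bash
cat > m.py <<'E'
from h import *
def tx(P,T=TR):
    c,s=np.cos(np.radians(T[2])),np.sin(np.radians(T[2])); d=P[:,:2]-T[:2]
    return np.c_[d@[c,s],d@[-s,c]].round(1)
E
python3 - <<'E'
from m import *
f,pose=pickle.load(open('p1.pkl','rb'))
F=lambda u,v,z: tx(wplane(f,pose,np.array([[u,v]])/2+[199.75,59.75],z))
print("bar front floor",F(150,342,6),F(345,343,6)); print("front top",F(150,362,25),F(345,362,25)); print("bar back top",F(150,382,25),F(345,383,25))
print("tile upper end",F(183,383,34),F(308,384,34)); print("lower end top",F(180,162,13.8),F(318,162,13.8))
print("cork",F(176,20,6),F(178,150,6),F(312,20,6),F(315,150,6))
print("endboard outer",F(120,425,26),F(375,425,26),"inner",F(250,388,26))
v=f["color"][60:260,268]; print([(i+60,*v[i]) for i in range(165,200)])
E
```

```text
bar front floor [[-94.6  44.1]] [[-95.2 -45.5]]
front top [[-91.7  41.4]] [[-91.7 -42.6]]
bar back top [[-102.8   42.4]] [[-103.5  -43.7]]
tile upper end [[-95.8  26.6]] [[-96.3 -26.1]]
lower end top [[-5.9 25. ]] [[ -5.9 -27.2]]
cork [[47.1 25.5]] [[-3.6 26.5]] [[ 47.1 -24. ]] [[ -3.6 -26.8]]
endboard outer [[-128.7   59. ]] [[-128.8  -60.4]] inner [[-105.    -1.7]]
[(225, np.uint8(204), np.uint8(136), np.uint8(75)), (226, np.uint8(207), np.uint8(138), np.uint8(78)), (227, np.uint8(203), np.uint8(136), np.uint8(76)), (228, np.uint8(201), np.uint8(133), np.uint8(74)), (229, np.uint8(191), np.uint8(127), np.uint8(71)), (230, np.uint8(175), np.uint8(117), np.uint8(68)), (231, np.uint8(156), np.uint8(103), np.uint8(59)), (232, np.uint8(144), np.uint8(94), np.uint8(55)), (233, np.uint8(133), np.uint8(87), np.uint8(52)), (234, np.uint8(124), np.uint8(82), np.uint8(49)), (235, np.uint8(119), np.uint8(76), np.uint8(46)), (236, np.uint8(114), np.uint8(75), np.uint8(46)), (237, np.uint8(108), np.uint8(71), np.uint8(43)), (238, np.uint8(105), np.uint8(68), np.uint8(43)), (239, np.uint8(102), n
[... 335 characters left out ...]
p.uint8(118), np.uint8(74), np.uint8(48)), (247, np.uint8(117), np.uint8(72), np.uint8(46)), (248, np.uint8(118), np.uint8(74), np.uint8(48)), (249, np.uint8(119), np.uint8(76), np.uint8(50)), (250, np.uint8(124), np.uint8(79), np.uint8(48)), (251, np.uint8(144), np.uint8(92), np.uint8(56)), (252, np.uint8(165), np.uint8(110), np.uint8(65)), (253, np.uint8(180), np.uint8(122), np.uint8(68)), (254, np.uint8(182), np.uint8(123), np.uint8(69)), (255, np.uint8(175), np.uint8(118), np.uint8(68)), (256, np.uint8(166), np.uint8(113), np.uint8(66)), (257, np.uint8(162), np.uint8(110), np.uint8(64)), (258, np.uint8(158), np.uint8(107), np.uint8(62)), (259, np.uint8(155), np.uint8(105), np.uint8(63))]
```

```bash
python3 - <<'E'
from h import *
q=go((485,40,160),Rt(75)); q=go((461,-128,150),Rt(88.5),q)
E
```

```text
dp [-4.212  1.536 -0.236] rot [-0.15   2.019 -1.843] rows>= 4.3
dp [-4.212  0.507  0.25 ] rot [ 0.    0.   -2.25] rows>= 4.1
```

play_rows --dp '[[-0.8, 0.3, -0.3], [-1.7, 0.6, -0.4], [-2.6, 0.9, -0.3], [-3.4, 1.2, -0.24], [-4.21, 1.54, -0.24]]' --rot '[[0, 0.4, -0.4], [-0.05, 0.8, -0.8], [-0.1, 1.2, -1.2], [-0.15, 1.6, -1.5], [-0.15, 2.02, -1.84]]'

```text
clock: 8.23
eef_pos: [480.9, 36.9, 156.3]
tcp_rot: [-3.136, 0.004, 1.311]
contact_force: [0.4, 0.9, 0.1]
opening: 0.751
grasp_force: 0.0
```

play_rows --dp '[[-1.0, 0.12, 0], [-2.0, 0.25, 0.1], [-3.0, 0.38, 0.2], [-3.8, 0.48, 0.25], [-4.21, 0.51, 0.25]]' --rot '[[0, 0, -0.5], [0, 0, -1.0], [0, 0, -1.6], [0, 0, -2.1], [0, 0, -2.25]]'

```text
clock: 8.65
eef_pos: [457.0, -132.8, 146.7]
tcp_rot: [-3.134, 0.004, 1.545]
contact_force: [0.6, -0.5, 0.9]
opening: 0.749
grasp_force: 0.0
```

play_rows --dp '[[0, 0, 0], [0, 0, 0], [0, 0, 0]]' --rot '[[0, 0, 0], [0, 0, 0], [0, 0, 0]]'

```text
clock: 8.9
eef_pos: [458.1, -129.2, 147.2]
tcp_rot: [-3.134, 0.003, 1.543]
contact_force: [0.4, -0.2, 0.4]
opening: 0.749
grasp_force: 0.0
```

```bash
python3 - <<'E'
from h import *
look('t2')
E
```

```text
tcp [ 458.1 -129.2  147.2] [-3.134e+00  3.000e-03  1.543e+00] open 0.749
[317. 315.] c 447.0 -269.4 size 61.0 36.5 yaw 60.8
[329. 188.] c 463.3 -130.5 size 73.2 41.7 yaw 89.5
```

```bash
python3 - <<'E'
from h import *
f,pose=pickle.load(open('t1.pkl','rb'))
print(wplane(f,pose,[(227,113),(262,112),(227,149),(262,149)],65).round())
go((463,-118.5,17.5),Rt(89.5))
E
```

```text
[[530. -57.  65.]
 [559. -65.  65.]
 [522. -86.  65.]
 [551. -94.  65.]]
dp [0.273 0.134 3.242] rot [-0.067  0.031 -0.174] rows>= 3.1
```

play_rows --dp '[[0.27, 0.13, 0.9], [0.27, 0.13, 1.8], [0.27, 0.13, 2.6], [0.27, 0.13, 3.1], [0.27, 0.13, 3.24]]' --rot '[[-0.07, 0.03, -0.17], [-0.07, 0.03, -0.17], [-0.07, 0.03, -0.17], [-0.07, 0.03, -0.17], [-0.07, 0.03, -0.17]]'

```text
clock: 9.37
eef_pos: [460.9, -117.7, 14.9]
tcp_rot: [-3.137, -0.001, 1.563]
contact_force: [-0.6, 0.2, 0.0]
opening: 0.749
grasp_force: 0.0
```

play_rows --dp '[[0, 0, 0], [0, 0, 0], [0, 0, 0], [0, 0, 0], [0, 0, 0]]' --rot '[[0, 0, 0], [0, 0, 0], [0, 0, 0], [0, 0, 0], [0, 0, 0]]' --fingers 0.45 --grip_force 35

```text
clock: 9.78
eef_pos: [463.8, -119.7, 19.0]
tcp_rot: [3.139, 0.001, 1.562]
contact_force: [0.2, -0.3, -0.9]
opening: 0.574
grasp_force: 36.4
```

play_rows --dp '[[0, 0, 0], [0, 0, 0]]' --rot '[[0, 0, 0], [0, 0, 0]]'

```text
clock: 9.95
eef_pos: [463.3, -119.7, 18.4]
tcp_rot: [3.14, 0.001, 1.561]
contact_force: [-0.7, 0.2, -0.5]
opening: 0.571
grasp_force: 36.4
```

```bash
python3 - <<'E'
from h import *
s=telemetry.sense();p0,R0=s["eef_pos"],rpy(s["tcp_rot"]); print(p0,s["tcp_rot"],R0.T@(np.r_[463,-130.5,20]-p0))
q=go(p0+[0,0,110],R0)
q=go([485,30,150],Rt(77),q)
q=place(82,27.8,0,-12,-2.5,90,frm=q); print(q[0])
E
```

```text
[ 463.27621346 -119.68278394   18.40295373] [3.13988435e+00 7.24794428e-04 1.56140082e+00] [-10.82048843  -0.17185447  -1.58949995]
dp [-2.00e-03  5.00e-03 -2.75e+00] rot [0. 0. 0.] rows>= 2.6
dp [ 3.747  0.509 -0.542] rot [0.017 0.005 2.077] rows>= 3.7
dp [ 5.234 -0.513  1.412] rot [0.    0.    2.183] rows>= 5.2
[512.122073   238.62236691  93.5       ]
```

play_rows --dp '[[0, 0, -0.3], [0, 0, -1.1], [0, 0, -1.9], [0, 0, -2.75]]' --rot '[[0, 0, 0], [0, 0, 0], [0, 0, 0], [0, 0, 0]]'

```text
clock: 10.28
eef_pos: [462.0, -119.4, 128.7]
tcp_rot: [-3.141, 0.0, 1.561]
contact_force: [1.5, 0.0, -1.4]
opening: 0.575
grasp_force: 36.8
```

play_rows --dp '[[0.7, 0.1, -0.2], [1.5, 0.2, -0.4], [2.3, 0.3, -0.54], [3.1, 0.4, -0.54], [3.75, 0.5, -0.54]]' --rot '[[0, 0, 0.4], [0, 0, 0.8], [0, 0, 1.2], [0, 0, 1.7], [0, 0, 2.08]]'

```text
clock: 10.7
eef_pos: [484.5, 32.2, 150.2]
tcp_rot: [3.139, -0.0, 1.341]
contact_force: [0.0, -0.3, -0.4]
opening: 0.569
grasp_force: 36.8
```

play_rows --dp '[[0.8, -0.1, 0], [1.7, -0.2, 0], [2.5, -0.25, 0], [3.3, -0.35, 0], [4, -0.4, 0]]' --rot '[[0, 0, 0], [0, 0, 0], [0, 0, 0], [0, 0, 0], [0, 0, 0]]'

```text
clock: 11.12
eef_pos: [504.4, 191.8, 149.5]
tcp_rot: [3.141, 0.0, 1.344]
contact_force: [0.0, 0.2, -0.4]
opening: 0.572
grasp_force: 36.8
```

play_rows --dp '[[0.6, 0, 0.4], [1.1, -0.1, 0.8], [1.23, -0.11, 1.2], [1.23, -0.11, 1.41], [1.23, -0.11, 1.41]]' --rot '[[0, 0, 0.8], [0, 0, 1.6], [0, 0, 2.18], [0, 0, 2.18], [0, 0, 2.18]]'

```text
clock: 11.53
eef_pos: [509.9, 238.1, 91.0]
tcp_rot: [-3.14, 0.003, 1.118]
contact_force: [-1.1, -1.0, -0.8]
opening: 0.57
grasp_force: 36.7
```

```bash
python3 - <<'E'
from h import *
print(telemetry.sense()["eef_pos"])
a=dict(ox=-10.8,oz=-1.7)
q=place(82,27.8,13.2,lift=25,**a)
q=place(82,27.8,13.2,lift=3,frm=q,**a); print(q[0])
E
```

```text
[509.94522708 238.13187861  91.0401409 ]
dp [0.019 0.046 1.37 ] rot [-0.011 -2.17   0.031] rows>= 1.8
dp [0.126 0.    0.535] rot [0. 0. 0.] rows>= 0.5
[511.77439816 237.91267426  14.24111214]
```

play_rows --dp '[[0.02, 0.05, 0.4], [0.02, 0.05, 0.9], [0.02, 0.05, 1.37], [0.02, 0.05, 1.37], [0.02, 0.05, 1.37]]' --rot '[[0, -0.7, 0.03], [0, -1.4, 0.03], [0, -2.17, 0.03], [0, -2.17, 0.03], [0, -2.17, 0.03]]'

```text
clock: 11.95
eef_pos: [513.4, 238.3, 37.7]
tcp_rot: [-3.141, 0.228, 1.114]
contact_force: [-0.5, 0.9, -0.1]
opening: 0.572
grasp_force: 36.8
```

play_rows --dp '[[0.04, 0, 0.16], [0.07, 0, 0.3], [0.1, 0, 0.42], [0.12, 0, 0.5], [0.12, 0, 0.5]]' --rot '[[0, 0, 0], [0, 0, 0], [0, 0, 0], [0, 0, 0], [0, 0, 0]]'

```text
clock: 12.37
eef_pos: [513.4, 238.2, 17.4]
tcp_rot: [3.141, 0.227, 1.112]
contact_force: [0.2, 0.5, -1.3]
opening: 0.567
grasp_force: 36.8
```

```bash
python3 - <<'E'
from h import *
s=telemetry.sense();print(s["eef_pos"],s["contact_force"])
q=place(82,27.8,13.2,-10.8,-1.7,0)
look('h2')
E
```

```text
[513.43237967 238.18263568  17.36483169] [ 0.18290701  0.48441443 -1.27286989]
dp [ 0.011 -0.034  0.155] rot [ 0.    -0.029 -0.032] rows>= 0.2
tcp [513.4 238.2  17.4] [3.141 0.227 1.112] open 0.567
[323. 270.] c 506.6 224.1 size 92.4 46.1 yaw 63.8
[528. 132.] c 630.5 259.3 size 54.8 41.2 yaw 119.2
```

play_rows --dp '[[0.01, -0.03, 0.04], [0.01, -0.03, 0.08], [0.01, -0.03, 0.11], [0.01, -0.03, 0.12], [0.01, -0.03, 0.12]]' --rot '[[0, -0.03, -0.03], [0, -0.03, -0.03], [0, -0.03, -0.03], [0, -0.03, -0.03], [0, -0.03, -0.03]]'

```text
clock: 12.83
eef_pos: [512.3, 238.6, 12.6]
tcp_rot: [3.141, 0.231, 1.115]
contact_force: [0.1, 0.0, -1.0]
opening: 0.569
grasp_force: 36.8
```

play_rows --dp '[[0.003, 0, 0.013], [0.006, 0, 0.026], [0.006, 0, 0.026]]' --rot '[[0, 0, 0], [0, 0, 0], [0, 0, 0]]'

```text
clock: 13.08
eef_pos: [512.4, 238.6, 11.6]
tcp_rot: [3.141, 0.231, 1.115]
contact_force: [0.6, 0.7, -0.1]
opening: 0.567
grasp_force: 36.8
```

play_rows --dp '[[0.003, 0, 0.01], [0.004, 0, 0.02], [0.004, 0, 0.02]]' --rot '[[0, 0, 0], [0, 0, 0], [0, 0, 0]]'

```text
clock: 13.33
eef_pos: [512.3, 238.6, 10.8]
tcp_rot: [3.141, 0.231, 1.115]
contact_force: [0.0, -0.7, -0.9]
opening: 0.572
grasp_force: 36.8
```

play_rows --dp '[[0.003, 0, 0.01], [0.004, 0, 0.018], [0.004, 0, 0.018]]' --rot '[[0, 0, 0], [0, 0, 0], [0, 0, 0]]'

```text
clock: 13.58
eef_pos: [512.4, 238.6, 10.2]
tcp_rot: [3.141, 0.231, 1.115]
contact_force: [-0.1, 0.6, 0.5]
opening: 0.571
grasp_force: 36.9
```

play_rows --dp '[[0.003, 0, 0.01], [0.004, 0, 0.018], [0.004, 0, 0.018]]' --rot '[[0, 0, 0], [0, 0, 0], [0, 0, 0]]'

```text
clock: 13.83
eef_pos: [512.4, 238.6, 10.1]
tcp_rot: [3.141, 0.231, 1.115]
contact_force: [-1.5, 0.4, 6.3]
opening: 0.573
grasp_force: 37.6
```

play_rows --dp '[[0, 0, 0], [0, 0, 0], [0, 0, 0]]' --rot '[[0, 0, 0], [0, 0, 0], [0, 0, 0]]' --fingers 0.62

```text
clock: 14.08
eef_pos: [512.3, 238.5, 9.3]
tcp_rot: [3.141, 0.231, 1.115]
contact_force: [-1.3, 0.5, 0.8]
opening: 0.622
grasp_force: 0.0
```

play_rows --dp '[[0, 0, -0.04], [0, 0, -0.4], [0, 0, -1.0], [0, 0, -1.8], [0, 0, -2.5]]' --rot '[[0, 0, 0], [0, 0, 0], [0, 0, 0], [0, 0, 0], [0, 0, 0]]' --fingers 0.72

```text
clock: 14.5
eef_pos: [522.2, 259.2, 107.9]
tcp_rot: [-3.142, 0.231, 1.115]
contact_force: [1.7, 0.5, 0.5]
opening: 0.721
grasp_force: 0.0
```

```bash
python3 - <<'E'
from h import *
look('p2')
f,pose=pickle.load(open('p2.pkl','rb'))
cv2.imwrite('pics/p2c.png',cv2.resize(f["color"][60:300,200:450],None,fx=2,fy=2)[:,:,::-1])
q=go((475,10,160),Rt(66)); q=go((450,-264,150),Rt(60.5),q)
E
```

```text
tcp [522.2 259.2 107.9] [-3.142  0.231  1.115] open 0.721
[323. 276.] c 479.4 170.6 size 45.8 43.1 yaw 153.9
[323. 211.] c 509.5 231.8 size 79.8 42.2 yaw 63.9
[461. 123.] c 635.5 258.1 size 51.8 44.3 yaw 110.1
dp [-6.311  1.637  0.248] rot [ 0.003  2.142 -0.349] rows>= 6.3
dp [-6.512  2.215  0.25 ] rot [0.    0.    0.917] rows>= 6.6
```

View pics/p2c.png

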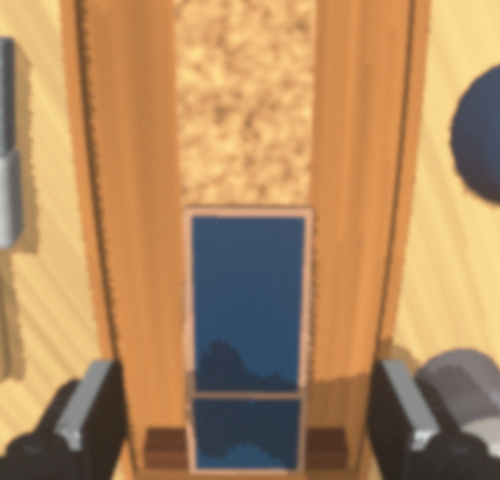

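play_rows --dp '[[-0.7, 0.2, 0], [-1.5, 0.4, 0], [-2.3, 0.6, 0], [-3.2, 0.8, 0], [-3.9, 1.0, 0]]' --rot '[[0, 0, 0], [0, 0, 0], [0, 0, 0], [0, 0, 0], [0, 0, 0]]'

```text
clock: 14.97
eef_pos: [490.3, 103.2, 142.7]
tcp_rot: [3.141, 0.231, 1.116]
contact_force: [-0.1, 0.1, -0.7]
opening: 0.717
grasp_force: 0.0
```

play_rows --dp '[[-0.8, 0.2, 0], [-1.6, 0.4, 0.1], [-2.2, 0.6, 0.2], [-2.4, 0.64, 0.25]]' --rot '[[0, 0.6, -0.1], [0, 1.2, -0.2], [0, 1.8, -0.3], [0, 2.14, -0.35]]'

```text
clock: 15.3
eef_pos: [471.5, 5.0, 155.3]
tcp_rot: [-3.14, 0.004, 1.151]
contact_force: [-0.5, -0.4, 0.2]
opening: 0.718
grasp_force: 0.0
```

play_rows --dp '[[-0.8, 0.3, 0], [-1.6, 0.6, 0], [-2.4, 0.85, 0], [-3.2, 1.1, 0], [-4, 1.4, 0]]' --rot '[[0, 0, 0], [0, 0, 0], [0, 0, 0], [0, 0, 0], [0, 0, 0]]'

```text
clock: 15.72
eef_pos: [457.6, -162.5, 155.5]
tcp_rot: [-3.138, 0.006, 1.152]
contact_force: [1.0, -0.1, -0.1]
opening: 0.72
grasp_force: 0.0
```

play_rows --dp '[[-0.8, 0.2, 0.1], [-1.6, 0.5, 0.2], [-2.3, 0.7, 0.25], [-2.5, 0.81, 0.25], [-2.5, 0.81, 0.25]]' --rot '[[0, 0, 0.4], [0, 0, 0.8], [0, 0, 0.92], [0, 0, 0.92], [0, 0, 0.92]]'

```text
clock: 16.13
eef_pos: [447.2, -267.6, 145.8]
tcp_rot: [-3.139, 0.007, 1.053]
contact_force: [0.4, 0.0, -0.1]
opening: 0.719
grasp_force: 0.0
```

play_rows --dp '[[0, 0, 0], [0, 0, 0], [0, 0, 0]]' --rot '[[0, 0, 0], [0, 0, 0], [0, 0, 0]]'

```text
clock: 16.38
eef_pos: [447.4, -264.3, 146.0]
tcp_rot: [-3.138, 0.006, 1.057]
contact_force: [0.1, 0.8, -0.3]
opening: 0.718
grasp_force: 0.0
```

```bash
python3 - <<'E'
from m import *
f,pose=pickle.load(open('p2.pkl','rb'))
F=lambda u,v,z: tx(wplane(f,pose,np.array([[u,v]])/2+[199.75,59.75],z))
print("lower end",F(187,207,13.8),F(311,207,13.8),"upper",F(192,396,31.5),F(304,396,31.5))
look('t3')
E
```

```text
lower end [[29.7 22.2]] [[ 29.7 -25.2]] upper [[-49.6  22.6]] [[-49.7 -25. ]]
tcp [ 447.4 -264.3  146. ] [-3.138  0.006  1.057] open 0.718
[416. 233.] c 503.5 -344.7 size 38.1 34.6 yaw 108.5
[325. 193.] c 447.2 -269.0 size 60.8 37.5 yaw 60.2
[455. 135.] c 575.3 -278.9 size 49.3 33.2 yaw 69.0
```

```bash
python3 - <<'E'
from h import *
go((453.2,-258.6,18),Rt(60.2))
E
```

```text
dp [0.217 0.065 3.2  ] rot [-0.032  0.062  0.06 ] rows>= 3.1
```

play_rows --dp '[[0.22, 0.07, 0.9], [0.22, 0.07, 1.8], [0.22, 0.07, 2.6], [0.22, 0.07, 3.0], [0.22, 0.07, 3.2]]' --rot '[[-0.03, 0.06, 0.06], [-0.03, 0.06, 0.06], [-0.03, 0.06, 0.06], [-0.03, 0.06, 0.06], [-0.03, 0.06, 0.06]]'

```text
clock: 16.85
eef_pos: [452.0, -258.1, 15.5]
tcp_rot: [-3.138, 0.0, 1.051]
contact_force: [-0.5, -0.1, -0.3]
opening: 0.716
grasp_force: 0.0
```

play_rows --dp '[[0, 0, 0], [0, 0, 0], [0, 0, 0], [0, 0, 0], [0, 0, 0]]' --rot '[[0, 0, 0], [0, 0, 0], [0, 0, 0], [0, 0, 0], [0, 0, 0]]' --fingers 0.42 --grip_force 35

```text
clock: 17.27
eef_pos: [453.7, -260.1, 18.9]
tcp_rot: [3.14, 0.0, 1.049]
contact_force: [0.4, -0.1, -0.4]
opening: 0.529
grasp_force: 36.0
```

play_rows --dp '[[0, 0, 0], [0, 0, 0], [0, 0, 0]]' --rot '[[0, 0, 0], [0, 0, 0], [0, 0, 0]]'

```text
clock: 17.52
eef_pos: [453.3, -260.0, 18.1]
tcp_rot: [3.141, 0.0, 1.049]
contact_force: [0.4, -0.3, -0.6]
opening: 0.527
grasp_force: 36.0
```

```bash
python3 - <<'E'
from h import *
s=telemetry.sense();p0,R0=s["eef_pos"],rpy(s["tcp_rot"]); o=R0.T@(np.r_[447.2,-269,20]-p0); print(p0,s["tcp_rot"],o)
q=go(p0+[0,0,110],R0)
q=go([470,-30,150],Rt(62),q)
q=place(70,62.9,0,o[0],o[2],90,TR=(511.75,240.14,63.9),frm=q); print(q[0])
E
```

```text
[ 453.28020828 -259.97879898   18.1190057 ] [3.14138921e+00 3.99418923e-04 1.04902666e+00] [-10.85204467  -0.77448205  -1.87681755]
dp [-1.00e-03  1.00e-03 -2.75e+00] rot [0. 0. 0.] rows>= 2.6
dp [ 5.193 -2.503 -0.55 ] rot [ 0.002  0.004 -0.316] rows>= 5.6
dp [ 7.421 -2.281  1.397] rot [ 0.     0.    -0.317] rows>= 7.6
[528.79854236 274.94040473  94.12318245]
```

play_rows --dp '[[0, 0, -0.3], [0, 0, -1.1], [0, 0, -1.9], [0, 0, -2.75]]' --rot '[[0, 0, 0], [0, 0, 0], [0, 0, 0], [0, 0, 0]]'

```text
clock: 17.85
eef_pos: [452.6, -259.5, 129.3]
tcp_rot: [-3.14, 0.0, 1.049]
contact_force: [1.1, -0.7, -0.4]
opening: 0.525
grasp_force: 36.1
```

play_rows --dp '[[0.7, -0.35, -0.2], [1.5, -0.7, -0.4], [2.2, -1.05, -0.54], [2.9, -1.4, -0.54], [3.6, -1.7, -0.54]]' --rot '[[0, 0, 0], [0, 0, 0], [0, 0, 0], [0, 0, 0], [0, 0, 0]]'

```text
clock: 18.27
eef_pos: [465.9, -99.8, 150.8]
tcp_rot: [3.14, -0.0, 1.049]
contact_force: [-0.2, -0.0, -0.6]
opening: 0.524
grasp_force: 36.1
```

play_rows --dp '[[0.8, -0.4, 0], [1.6, -0.8, 0], [2.4, -0.95, 0], [3.3, -1.2, 0], [4.1, -1.45, 0]]' --rot '[[0, 0, 0], [0, 0, 0], [0, 0, 0], [0, 0, 0], [0, 0, 0]]'

```text
clock: 18.68
eef_pos: [497.9, 71.9, 150.5]
tcp_rot: [3.141, -0.0, 1.049]
contact_force: [1.4, -1.4, 0.3]
opening: 0.527
grasp_force: 36.1
```

```bash
python3 - <<'E'
from h import *
place(70,62.9,0,-10.85,-1.9,90,TR=(511.75,240.14,63.9))
E
```

```text
dp [ 4.784 -1.861  1.409] rot [ 0.008 -0.004 -0.632] rows>= 5.1
```

play_rows --dp '[[0.9, -0.35, 0], [1.9, -0.75, 0], [2.9, -1.1, 0.2], [3.8, -1.5, 0.5], [4.5, -1.75, 0.9]]' --rot '[[0, 0, -0.2], [0, 0, -0.4], [0, 0, -0.63], [0, 0, -0.63], [0, 0, -0.63]]'

```text
clock: 19.1
eef_pos: [527.4, 264.3, 115.0]
tcp_rot: [3.14, -0.003, 1.116]
contact_force: [0.7, -0.6, -0.6]
opening: 0.525
grasp_force: 36.1
```

play_rows --dp '[[0.2, -0.1, 0.3], [0.2, -0.1, 0.4], [0.2, -0.1, 0.4]]' --rot '[[0, 0, 0], [0, 0, 0], [0, 0, 0]]'

```text
clock: 19.35
eef_pos: [525.2, 269.2, 96.4]
tcp_rot: [-3.14, 0.003, 1.116]
contact_force: [-0.6, -0.8, 0.5]
opening: 0.52
grasp_force: 36.1
```

```bash
python3 - <<'E'
from h import *
T=(511.75,240.14,63.9)
q=place(70,62.9,13.2,-10.85,-1.9,25,TR=T)
q=place(70,62.9,13.2,-10.85,-1.9,5,TR=T,frm=q)
q=place(70,62.9,13.2,-10.85,-1.9,0,TR=T,frm=q);print(q[0])
E
```

```text
dp [0.18  0.021 1.542] rot [-0.015 -2.171  0.013] rows>= 1.8
dp [0.114 0.    0.487] rot [0. 0. 0.] rows>= 0.5
dp [0.029 0.    0.122] rot [0. 0. 0.] rows>= 0.1
[528.88747966 275.12194834   9.6648736 ]
```

play_rows --dp '[[0.18, 0.02, 0.4], [0.18, 0.02, 0.9], [0.18, 0.02, 1.54], [0.18, 0.02, 1.54], [0.18, 0.02, 1.54]]' --rot '[[0, -0.7, 0.01], [0, -1.4, 0.01], [-0.01, -2.17, 0.01], [-0.01, -2.17, 0.01], [-0.01, -2.17, 0.01]]'

```text
clock: 19.77
eef_pos: [529.7, 274.6, 34.9]
tcp_rot: [-3.141, 0.229, 1.114]
contact_force: [-0.1, 0.3, 0.8]
opening: 0.526
grasp_force: 36.1
```

play_rows --dp '[[0.03, 0, 0.16], [0.07, 0, 0.3], [0.1, 0, 0.42], [0.11, 0, 0.48], [0.11, 0, 0.48]]' --rot '[[0, 0, 0], [0, 0, 0], [0, 0, 0], [0, 0, 0], [0, 0, 0]]'

```text
clock: 20.18
eef_pos: [530.2, 275.4, 16.3]
tcp_rot: [3.14, 0.227, 1.113]
contact_force: [-1.0, -0.6, -0.4]
opening: 0.529
grasp_force: 36.1
```

```bash
python3 - <<'E'
from h import *
T=(511.75,240.14,63.9)
s=telemetry.sense();print(s["eef_pos"],s["contact_force"])
q=place(70,62.9,13.2,-10.85,-1.9,0,TR=T)
E
```

```text
[530.20917952 275.4252195   16.25404495] [-0.98546951 -0.59045668 -0.4250876 ]
dp [ 0.016 -0.026  0.165] rot [ 0.007 -0.031 -0.017] rows>= 0.2
```

play_rows --dp '[[0.01, -0.03, 0.04], [0.01, -0.03, 0.08], [0.015, -0.03, 0.12], [0.015, -0.03, 0.14], [0.015, -0.03, 0.14]]' --rot '[[0, -0.03, -0.02], [0, -0.03, -0.02], [0, -0.03, -0.02], [0, -0.03, -0.02], [0, -0.03, -0.02]]'

```text
clock: 20.6
eef_pos: [528.8, 275.8, 10.2]
tcp_rot: [3.141, 0.231, 1.116]
contact_force: [-0.4, 0.1, -0.8]
opening: 0.524
grasp_force: 36.1
```

play_rows --dp '[[0.003, 0, 0.012], [0.006, 0, 0.024], [0.006, 0, 0.024]]' --rot '[[0, 0, 0], [0, 0, 0], [0, 0, 0]]'

```text
clock: 20.85
eef_pos: [529.0, 275.9, 9.5]
tcp_rot: [3.141, 0.231, 1.116]
contact_force: [-0.4, 0.1, 0.3]
opening: 0.524
grasp_force: 36.2
```

play_rows --dp '[[0.003, 0, 0.01], [0.004, 0, 0.018], [0.004, 0, 0.018]]' --rot '[[0, 0, 0], [0, 0, 0], [0, 0, 0]]'

```text
clock: 21.1
eef_pos: [529.1, 275.9, 9.3]
tcp_rot: [3.141, 0.231, 1.116]
contact_force: [-2.2, -0.2, 6.1]
opening: 0.524
grasp_force: 36.8
```

Contact; release and retreat.

play_rows --dp '[[0, 0, 0], [0, 0, 0], [0, 0, 0]]' --rot '[[0, 0, 0], [0, 0, 0], [0, 0, 0]]' --fingers 0.575

```text
clock: 21.35
eef_pos: [528.9, 275.8, 8.6]
tcp_rot: [3.141, 0.231, 1.116]
contact_force: [-0.2, -0.3, 0.7]
opening: 0.578
grasp_force: 0.0
```

play_rows --dp '[[0, 0, -0.04], [0, 0, -0.4], [0, 0, -1.0], [0, 0, -1.8], [0, 0, -2.5]]' --rot '[[0, 0, 0], [0, 0, 0], [0, 0, 0], [0, 0, 0], [0, 0, 0]]' --fingers 0.68

```text
clock: 21.77
eef_pos: [538.9, 296.5, 107.2]
tcp_rot: [3.141, 0.231, 1.116]
contact_force: [0.5, 0.1, 0.7]
opening: 0.68
grasp_force: 0.0
```

```bash
python3 - <<'E'
from m import *
look('p3')
f,pose=pickle.load(open('p3.pkl','rb'))
for c in blues(f["color"],400):
    if 290<c[:,0].mean()<360:
        P=tx(wplane(f,pose,c,14)); print("tray frame z14:",P.min(0),P.max(0))
q=go((560,-10,160),Rt(66)); q=go((576,-275,150),Rt(69),q)
E
```

```text
tcp [538.9 296.5 107.2] [3.141 0.231 1.116] open 0.68
[324. 306.] c 478.8 169.2 size 46.1 43.5 yaw 153.3
[325. 271.] c 500.8 214.1 size 42.7 41.7 yaw 63.6
[323. 212.] c 526.6 269.9 size 67.1 37.7 yaw 63.8
[455. 171.] c 636.6 260.5 size 53.6 46.0 yaw 108.2
tray frame z14: [-118.4  -25.5] [-71.9  24.1]
tray frame z14: [-64.6 -22.9] [-18.9  21.6]
tray frame z14: [-11.8 -19.4] [60.  20.9]
dp [-6.838  3.799  0.366] rot [ 0.005  2.142 -0.341] rows>= 7.5
dp [-5.89  3.06  0.25] rot [ 0.   0.  -0.5] rows>= 6.4
```

play_rows --dp '[[-0.7, 0.4, 0], [-1.4, 0.8, 0], [-2.1, 1.2, 0], [-2.9, 1.6, 0], [-3.6, 2.0, 0]]' --rot '[[0, 0, 0], [0, 0, 0], [0, 0, 0], [0, 0, 0], [0, 0, 0]]'

```text
clock: 22.23
eef_pos: [548.8, 133.6, 139.3]
tcp_rot: [3.141, 0.231, 1.117]
contact_force: [0.5, -0.7, -0.5]
opening: 0.681
grasp_force: 0.0
```

play_rows --dp '[[-0.8, 0.4, 0], [-1.6, 0.9, 0.1], [-2.4, 1.3, 0.2], [-3.0, 1.7, 0.3], [-3.24, 1.8, 0.36]]' --rot '[[0, 0.6, -0.1], [0, 1.2, -0.2], [0, 1.8, -0.3], [0, 2.14, -0.34], [0, 2.14, -0.34]]'

```text
clock: 22.65
eef_pos: [557.2, -16.9, 155.5]
tcp_rot: [-3.14, 0.005, 1.148]
contact_force: [-0.1, -0.1, 0.5]
opening: 0.681
grasp_force: 0.0
```

play_rows --dp '[[-0.7, 0.35, 0], [-1.4, 0.75, 0], [-2.2, 1.1, 0], [-3.0, 1.5, 0], [-3.6, 1.9, 0]]' --rot '[[0, 0, 0], [0, 0, 0], [0, 0, 0], [0, 0, 0], [0, 0, 0]]'

```text
clock: 23.07
eef_pos: [567.3, -176.9, 155.2]
tcp_rot: [-3.137, 0.007, 1.151]
contact_force: [0.2, -0.9, 0.5]
opening: 0.683
grasp_force: 0.0
```

play_rows --dp '[[-0.8, 0.4, 0.1], [-1.6, 0.8, 0.2], [-2.2, 1.1, 0.25], [-2.3, 1.16, 0.25], [-2.3, 1.16, 0.25]]' --rot '[[0, 0, -0.3], [0, 0, -0.5], [0, 0, -0.5], [0, 0, -0.5], [0, 0, -0.5]]'

```text
clock: 23.48
eef_pos: [572.7, -279.2, 145.2]
tcp_rot: [-3.137, 0.007, 1.202]
contact_force: [0.4, 0.4, 0.2]
opening: 0.684
grasp_force: 0.0
```

play_rows --dp '[[0, 0, 0], [0, 0, 0], [0, 0, 0]]' --rot '[[0, 0, 0], [0, 0, 0], [0, 0, 0]]'

```text
clock: 23.73
eef_pos: [572.9, -276.5, 145.9]
tcp_rot: [-3.137, 0.006, 1.205]
contact_force: [0.3, 0.9, 0.5]
opening: 0.68
grasp_force: 0.0
```

```bash
python3 -c "
from h import *
look('t4')"
```

```text
tcp [ 572.9 -276.5  145.9] [-3.137  0.006  1.205] open 0.68
[614. 237.] c 917.5 -483.7 size 92.9 57.4 yaw 89.3
[326. 190.] c 575.5 -278.8 size 49.4 32.7 yaw 68.3
[613. 162.] c 918.6 -368.5 size 55.5 53.9 yaw 0.1
```

```bash
python3 -c "
from h import *
go((578.5,-271.4,18),Rt(68.3))"
```

```text
dp [0.194 0.096 3.197] rot [-0.039  0.06   0.126] rows>= 3.1
```

play_rows --dp '[[0.2, 0.1, 0.9], [0.2, 0.1, 1.8], [0.2, 0.1, 2.6], [0.2, 0.1, 3.0], [0.2, 0.1, 3.2]]' --rot '[[-0.04, 0.06, 0.13], [-0.04, 0.06, 0.13], [-0.04, 0.06, 0.13], [-0.04, 0.06, 0.13], [-0.04, 0.06, 0.13]]'

```text
clock: 24.2
eef_pos: [577.0, -270.9, 15.1]
tcp_rot: [-3.138, -0.0, 1.191]
contact_force: [-10.1, 7.2, 78.2]
opening: 0.682
grasp_force: 43.7
```

play_rows --dp '[[0, 0, 0], [0, 0, 0], [0, 0, 0], [0, 0, 0], [0, 0, 0]]' --rot '[[0, 0, 0], [0, 0, 0], [0, 0, 0], [0, 0, 0], [0, 0, 0]]' --fingers 0.38 --grip_force 35

```text
clock: 24.62
eef_pos: [579.2, -272.4, 18.6]
tcp_rot: [3.14, -0.0, 1.19]
contact_force: [-0.3, 1.3, 4.8]
opening: 0.477
grasp_force: 37.9
```

play_rows --dp '[[0, 0, 0], [0, 0, 0], [0, 0, 0]]' --rot '[[0, 0, 0], [0, 0, 0], [0, 0, 0]]'

```text
clock: 24.87
eef_pos: [579.2, -272.5, 18.6]
tcp_rot: [3.14, -0.0, 1.19]
contact_force: [0.8, 2.1, 6.7]
opening: 0.481
grasp_force: 39.2
```

```bash
python3 - <<'E'
from h import *
s=telemetry.sense();p0,R0=s["eef_pos"],rpy(s["tcp_rot"]); o=R0.T@(np.r_[575.5,-278.8,20]-p0); print(p0,s["tcp_rot"],o)
q=go(p0+[0,0,110],R0)
q=go([560,-10,160],R0,q)
q=place(58,97.7,0,o[0],o[2],90,TR=(511.9,240.05,63.9),frm=q); print(q[0])
E
```

```text
[ 579.24144324 -272.46086526   18.56938508] [ 3.14020883e+00 -2.32248277e-04  1.19012950e+00] [-7.27512307 -1.11639681 -1.43385086]
dp [ 1.00e-03  4.00e-03 -2.75e+00] rot [0. 0. 0.] rows>= 2.6
dp [ 5.913 -2.883 -0.788] rot [0. 0. 0.] rows>= 6.4
dp [ 7.251 -3.299  1.633] rot [ 0.013 -0.003  0.715] rows>= 7.8
[545.32443257 308.27775559  94.56614914]
```

play_rows --dp '[[0, 0, -0.3], [0, 0, -1.1], [0, 0, -1.9], [0, 0, -2.75]]' --rot '[[0, 0, 0], [0, 0, 0], [0, 0, 0], [0, 0, 0]]'

```text
clock: 25.2
eef_pos: [577.8, -272.3, 128.9]
tcp_rot: [-3.14, 0.0, 1.19]
contact_force: [0.4, -0.9, -0.5]
opening: 0.48
grasp_force: 35.7
```

play_rows --dp '[[0.7, -0.35, -0.2], [1.5, -0.7, -0.4], [2.2, -1.05, -0.6], [2.9, -1.4, -0.75], [3.7, -1.75, -0.75]]' --rot '[[0, 0, 0], [0, 0, 0], [0, 0, 0], [0, 0, 0], [0, 0, 0]]'

```text
clock: 25.62
eef_pos: [568.7, -108.5, 159.8]
tcp_rot: [3.139, 0.0, 1.19]
contact_force: [1.8, -0.2, -0.2]
opening: 0.477
grasp_force: 35.7
```

play_rows --dp '[[0.75, -0.35, 0], [1.6, -0.75, 0], [2.4, -1.15, 0], [3.2, -1.55, 0], [4, -1.9, 0]]' --rot '[[0, 0, 0], [0, 0, 0], [0, 0, 0], [0, 0, 0], [0, 0, 0]]'

```text
clock: 26.03
eef_pos: [556.6, 69.2, 158.4]
tcp_rot: [3.141, 0.0, 1.19]
contact_force: [1.2, -0.9, -0.4]
opening: 0.481
grasp_force: 35.7
```

```bash
python3 - <<'E'
from h import *
place(58,97.7,0,-7.3,-1.4,90,TR=(511.9,240.05,63.9))
E
```

```text
dp [ 5.446 -2.483  1.592] rot [0.004 0.002 0.716] rows>= 5.9
```

play_rows --dp '[[0.9, -0.4, 0], [1.8, -0.8, 0], [2.6, -1.2, 0], [3.5, -1.6, 0], [4.3, -2, 0]]' --rot '[[0, 0, 0], [0, 0, 0], [0, 0, 0], [0, 0, 0], [0, 0, 0]]'

```text
clock: 26.45
eef_pos: [546.7, 259.1, 158.5]
tcp_rot: [3.141, -0.0, 1.19]
contact_force: [0.8, -0.8, -1.0]
opening: 0.48
grasp_force: 35.7
```

play_rows --dp '[[0.6, -0.3, 0.4], [1.1, -0.48, 0.8], [1.15, -0.48, 1.3], [1.15, -0.48, 1.5], [1.15, -0.48, 1.5]]' --rot '[[0, 0, 0.3], [0, 0, 0.6], [0, 0, 0.72], [0, 0, 0.72], [0, 0, 0.72]]'

```text
clock: 26.87
eef_pos: [544.7, 306.0, 95.8]
tcp_rot: [-3.14, 0.004, 1.116]
contact_force: [-0.2, -0.5, -0.4]
opening: 0.483
grasp_force: 35.7
```

```bash
python3 - <<'E'
from h import *
T=(511.9,240.05,63.9)
q=place(58,97.7,13.2,-7.3,-1.4,25,TR=T)
q=place(58,97.7,13.2,-7.3,-1.4,5,TR=T,frm=q)
q=place(58,97.7,13.2,-7.3,-1.4,0,TR=T,frm=q);print(q[0])
E
```

```text
dp [ 0.071 -0.008  1.531] rot [-0.017 -2.165  0.01 ] rows>= 1.8
dp [0.114 0.    0.487] rot [0. 0. 0.] rows>= 0.5
dp [0.029 0.    0.122] rot [0. 0. 0.] rows>= 0.1
[545.44696598 308.52787739   9.59220342]
```

play_rows --dp '[[0.07, -0.01, 0.4], [0.07, -0.01, 0.9], [0.07, -0.01, 1.53], [0.07, -0.01, 1.53], [0.07, -0.01, 1.53]]' --rot '[[0, -0.7, 0.01], [0, -1.4, 0.01], [-0.02, -2.17, 0.01], [-0.02, -2.17, 0.01], [-0.02, -2.17, 0.01]]'

```text
clock: 27.28
eef_pos: [546.8, 309.0, 35.6]
tcp_rot: [3.141, 0.229, 1.114]
contact_force: [-0.3, 0.1, -0.8]
opening: 0.482
grasp_force: 35.7
```

play_rows --dp '[[0.03, 0, 0.16], [0.07, 0, 0.3], [0.1, 0, 0.42], [0.11, 0, 0.48], [0.11, 0, 0.48]]' --rot '[[0, 0, 0], [0, 0, 0], [0, 0, 0], [0, 0, 0], [0, 0, 0]]'

```text
clock: 27.7
eef_pos: [547.1, 309.0, 16.9]
tcp_rot: [3.139, 0.227, 1.113]
contact_force: [-0.8, -0.0, -0.3]
opening: 0.48
grasp_force: 35.7
```

```bash
python3 - <<'E'
from h import *
s=telemetry.sense();print(s["eef_pos"],s["contact_force"])
q=place(58,97.7,13.2,-7.3,-1.4,0,TR=(511.9,240.05,63.9))
E
```

```text
[547.07751504 309.01594829  16.91980086] [-0.78685094 -0.02277644 -0.33282103]
dp [ 0.013 -0.032  0.185] rot [ 0.019 -0.033 -0.021] rows>= 0.2
```

play_rows --dp '[[0.01, -0.03, 0.04], [0.01, -0.03, 0.09], [0.013, -0.03, 0.13], [0.013, -0.03, 0.15], [0.013, -0.03, 0.15]]' --rot '[[0.02, -0.03, -0.02], [0.02, -0.03, -0.02], [0.02, -0.03, -0.02], [0.02, -0.03, -0.02], [0.02, -0.03, -0.02]]'

```text
clock: 28.12
eef_pos: [545.6, 309.2, 10.5]
tcp_rot: [-3.141, 0.231, 1.116]
contact_force: [0.3, 0.3, -0.5]
opening: 0.479
grasp_force: 35.7
```

play_rows --dp '[[0.003, 0, 0.012], [0.006, 0, 0.024], [0.006, 0, 0.024]]' --rot '[[0, 0, 0], [0, 0, 0], [0, 0, 0]]'

```text
clock: 28.37
eef_pos: [545.8, 309.3, 9.7]
tcp_rot: [-3.142, 0.231, 1.116]
contact_force: [-0.5, 0.2, -0.5]
opening: 0.481
grasp_force: 35.7
```

play_rows --dp '[[0.003, 0, 0.01], [0.004, 0, 0.015], [0.004, 0, 0.015]]' --rot '[[0, 0, 0], [0, 0, 0], [0, 0, 0]]'

```text
clock: 28.62
eef_pos: [545.8, 309.3, 9.2]
tcp_rot: [3.142, 0.23, 1.116]
contact_force: [-0.7, -1.0, 0.8]
opening: 0.48
grasp_force: 35.9
```

play_rows --dp '[[0.003, 0, 0.01], [0.004, 0, 0.015], [0.004, 0, 0.015]]' --rot '[[0, 0, 0], [0, 0, 0], [0, 0, 0]]'

```text
clock: 28.87
eef_pos: [545.9, 309.4, 9.2]
tcp_rot: [3.142, 0.231, 1.116]
contact_force: [-1.4, -0.2, 5.5]
opening: 0.479
grasp_force: 36.4
```

play_rows --dp '[[0, 0, 0], [0, 0, 0], [0, 0, 0]]' --rot '[[0, 0, 0], [0, 0, 0], [0, 0, 0]]' --fingers 0.53

```text
clock: 29.12
eef_pos: [545.7, 309.3, 8.4]
tcp_rot: [-3.141, 0.231, 1.116]
contact_force: [-0.0, -0.9, -0.5]
opening: 0.53
grasp_force: 0.0
```

play_rows --dp '[[0, 0, -0.04], [0, 0, -0.4], [0, 0, -1.2], [0, 0, -2.2], [0, 0, -3.2]]' --rot '[[0, 0, 0], [0, 0, 0], [0, 0, 0], [0, 0, 0], [0, 0, 0]]' --fingers 0.6

```text
clock: 29.53
eef_pos: [558.0, 335.3, 133.8]
tcp_rot: [-3.14, 0.232, 1.116]
contact_force: [1.0, -0.2, -0.6]
opening: 0.607
grasp_force: 0.0
```

play_rows --dp '[[0, 0, -0.8], [0, 0, -1.2], [0, 0, -1.2], [0, 0, -1.2]]' --rot '[[0, 0, 0], [0, 0, 0], [0, 0, 0], [0, 0, 0]]'

```text
clock: 29.87
eef_pos: [563.8, 345.7, 180.6]
tcp_rot: [3.141, 0.229, 1.116]
contact_force: [0.9, 0.5, -0.8]
opening: 0.6
grasp_force: 0.0
```

```bash
python3 - <<'E'
from m import *
look('p4')
f,pose=pickle.load(open('p4.pkl','rb'))
for c in blues(f["color"],250):
    if 290<c[:,0].mean()<360:
        for z in (14,24):
            P=tx(wplane(f,pose,c,z)); print(z,"tray frame:",P.min(0),P.max(0))
s=optics.grab_frame("scene")["color"]; d=optics.grab_frame("side")["color"]
o=np.zeros((600,800,3),'uint8')
o[:600,:400]=cv2.resize(f["color"][80:305,250:400],(400,600),interpolation=cv2.INTER_CUBIC)
o[:300,400:]=cv2.resize(s[145:220,340:465],(400,300)[::1],interpolation=cv2.INTER_CUBIC)
o[300:,400:]=cv2.resize(d[115:315,215:465],(400,300),interpolation=cv2.INTER_CUBIC)
cv2.imwrite('pics/fin.png',o[:,:,::-1])
E
```

```text
tcp [563.8 345.7 180.6] [3.141 0.229 1.116] open 0.6
[323. 290.] c 479.0 170.1 size 44.8 40.7 yaw 153.8
[323. 262.] c 501.3 214.9 size 41.9 40.5 yaw 63.9
[322. 229.] c 521.3 259.2 size 40.7 36.6 yaw 63.8
[421. 187.] c 637.8 260.5 size 53.1 48.9 yaw 113.9
[323. 185.] c 545.2 307.1 size 51.3 32.4 yaw 63.9
[606. 113.] c 903.9 252.5 size 81.8 44.8 yaw 89.1
14 tray frame: [-113.8  -24. ] [-71.1  23.1]
24 tray frame: [-102.3  -23.1] [-61.   22.3]
14 tray frame: [-61.9 -22.1] [-17.9  20.5]
24 tray frame: [-52.2 -21.3] [-9.6 19.8]
14 tray frame: [-10.2 -18.4] [32.6 20.1]
24 tray frame: [ -2.2 -17.7] [39.1 19.5]
14 tray frame: [ 40.5 -16.6] [94.4 17.5]
24 tray frame: [ 46.7 -16. ] [98.7 16.9]
```

View pics/fin.png

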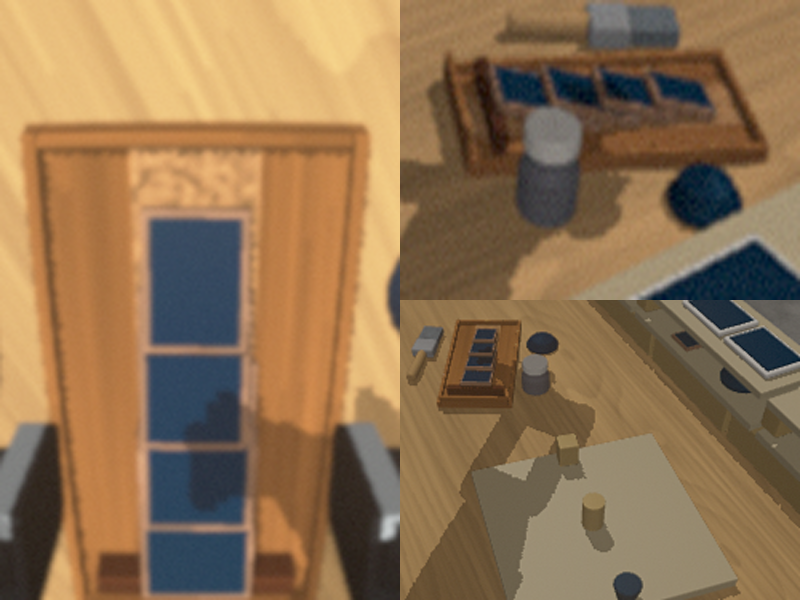

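The picture shows the four tiles as an even, square fan along the cork strip, with tile1 up on the bar and the bystanders unmoved. I'm handing it in.

```bash
python3 -c "
from rig import r
print(r.sign_off())"
```

```text
the job is handed in; nothing more can be done
None
```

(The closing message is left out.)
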